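# Prime the hand grease pump until its indicator pin pops out

## Robot

A 7-joint arm with a two-finger parallel gripper is mounted at the origin on the work surface; the furniture and walls round the work are solid. World frame = base frame: x ahead of the robot, y to its left, z up, the work surface at z = 0. Lengths are in m, angles in rad, forces in N, time in s.
With the tool pointing down it reaches from about 0.4 to 0.9 m from the base axis. Payload 5.6 kg.
Tool frame: the origin (TCP) lies midway between the tips of the shut fingers; the grasp point (between the pads) lies 19 mm behind it; z points along the fingers, y is the line along which they close (so a half turn about z gives the same grasp; the last joint's range is limited). The gripper opens to 92 mm and grips with 3 to 60 N. Pads are 20 mm wide; open, the fingers measure 128 mm over their backs; the gripper's body (75 mm by 189 mm) begins 69 mm behind the grasp point.
Start: joints at [-0.043, 0.468, -0.012, 1.603, 0.006, 1.071, -0.056], TCP at [0.65, -0, 0.215] pointing down, gripper open.
Joint ranges: [-2.53, 2.53], [-0.31, 2.02], [-1.57, 1.55], [0.28, 2.44], [-1.29, 4.43], [0.15, 1.84], [-2.92, 2.92]. Speed limits (rad/s): [2.57, 2.57, 3.14, 3.14, 3.14, 3.14, 3.14].

## Interface

Orientations are given as a 3x3 rotation matrix whose columns are the frame's x, y, z axes.
In Python, from station import env, effector, solver, viewer, workorder, search_frame, tip_of gives the robot as it stands. Calls block until the motion is done:
- env.reach(position, orientation): joint-space move of the TCP to a pose.
- env.movel(position, frame=None, rate=0.15): straight line of the TCP; frame=None keeps the orientation; rate is the mean speed in m/s.
- env.goto_joints(angles): joint-space move.
- effector.release() and effector.grasp(squeeze=None): open the fingers fully, or close them until they stop; squeeze is the grip in N (None keeps the last).
- env.pause(seconds).
- solver.inverse_kinematics(position, orientation): joint angles nearest the present ones, or None.
- env.sense(): the state.
- viewer.read_camera(name): name is "scene" or "side" or "wrist"; returns (picture, depth): 384x512x3 uint8, red, green, blue; 384x512 float32, m along the optical axis (not along the pixel's ray), 0 where there is no reading.
- viewer.camera_info(name): a dict with "intrinsics" (3x3 intrinsics, pixels), "dist_coeffs" ([k1, k2, p1, p2, k3] as OpenCV has them; the pictures are not rectified), "eye" and "rotation" of the camera in the world; the wrist camera has in their place "T_tool_cam" (4x4, takes a point from camera to tool coordinates, whose origin is the TCP and whose axes are the flange's). Camera axes: x right, y up, looking along -z (the intrinsics and any distortion apply to the point x, -y, -z); pixel columns grow to the right and rows downward; lengths in m; the calibration is good to about 2 mm. A picture is of the moment at which its call begins: read the wrist's pose just before it. camera_info takes no time and is no camera call.
A pose or a line that the arm cannot do raises env.PlanningError and nothing moves.
- workorder.finish_job(): hands the job in; it is judged then, once.
Trained networks look in the newest picture that a camera, given by its name, has taken for a name from the list of things; names that differ only in an ending like _2 or _b are one class to them, and where a whole thing is asked for, a point or a joint stands for the part that bears it (a point fixed in the world has none). Each returns a list of dicts, best first, with "score" (0 to 1); they miss things now and then, are a little off and sometimes report something else, mostly with a low value. They report only what shows in the picture. A call takes as long as a camera call.
- search_frame(camera, name): "at" ([x, y, z] in m, in world coordinates, good to about 4 mm: the middle of the surface that is visible of it).
- tip_of(camera, name): "at" ([x, y, z] in m, in world coordinates, good to about 4 mm: a listed point, or the origin of a listed thing).
The state is a dict: "t": time; "joint_positions": joint angles; "joint_velocities": joint speeds; "tau": joint torques, N m; "ee_pos": TCP position; "tcp_rot": TCP orientation; "wrist_force": force on the tool from outside, world axes, zero at the start; "moment": the same for the moment, N m; "gripper_width": finger opening in m; "grasp_force": force on a finger pad.
Only numpy, scipy, OpenCV 4.12 (cv2) and the standard library are available. Lean on these libraries where they do the work, as an engineer would, in place of code of your own. Each camera call takes 0.05 s, during which the arm holds its last target. There are 200 camera calls.

## Task

Prime the hand grease pump by pressing and pushing with the fingertips; nothing is to be picked up. Push the steel stroke lock right out from under the plunger knob, then pump the knob with full strokes, letting it spring all the way back up each time, until the indicator pin in the brass bush on the side of the pump pops fully out; stop pumping then, so the guides are not over-greased. Finally push the lock back all the way round the plunger stem and leave the pump standing where it is, with the things around it undisturbed.

Things in the scene. Friction and masses are not known exactly. Their poses are not given: they have to be found in the camera images.
- pump: Hand grease pump, 2.6 kg, loose on rubber feet. Origin on the bench under the plunger's axis; z up, the pin comes out of the head to +x, -y is the way the clear barrel lies. Grey base x -42..42, y -146..60, top at z 12; aluminium head x -28..28, y -38..46, top at z 72; barrel and end cap y -144..-38, top at z 69; outlet plug at y 46..66, z 34 (mm).
- knob_top (a point): Centre of the top of the black mushroom knob of the plunger, 50 mm across, 21 mm thick; about 120 mm above the bench when the plunger is up. Press it straight down.
- plunger (a joint): Plunger travel down, m: 0 up (at rest), 0.026 at the bottom stop. Its spring takes 5 N at the top and 15 N at the bottom with the pump's load. With the lock in, the plunger stops after 2 mm.
- lock_tab (a point): Centre of the upright thumb tab of the stroke lock: a steel plate 20 mm long (radially outward), 5 mm thick, 30 mm high, ribbed; it spans 79 to 108 mm above the bench (this point 96 mm). With the lock in, it stands 58 mm in front (pump -x) of the stem and its broad faces look to the pump's +y and -y.
- lock_pivot (a point): On the lock's upright pivot axis, 34 mm from the plunger's axis to the pump's +y side, at the tab's height. The tab's centre moves about it on a radius of 67 mm.
- lock (a joint): Angle of the stroke lock, rad: 0 with its half collar fully round the stem (blocks the plunger; end stop), 1.6 swung right out (end stop). Seen from above it opens clockwise: the tab goes from in front of the knob round to the pump's +y side. Pushed at the tab it takes about 1 N and stays where it is left.
- pin (a joint): Travel of the indicator pin out of its brass bush, m: 0 in (1 mm shows). It creeps out by up to 6 mm as the pump fills, then snaps to 0.024, fully out, with its dark ring clear of the bush. Moved only by the pump.
- pin_tip (a point): Outer end of the indicator pin, steel, 10 mm across, level, 50 mm above the bench, on the +x face of the head (the side away from the lock tab), 20 mm to the pump's -y side of the plunger.
- bush_face (a point): Centre of the outer face of the pin's brass bush (21 mm across), fixed on the head. The pin tip stands 1 mm out from it at the start and 25 mm when fully out.
- follower (a joint): Travel of the round follower disc seen in the clear barrel toward the head, m. Each full stroke (over 21 mm) moves it 8 mm, a short one 4 mm or nothing. It starts at 0 to 0.016; the pin snaps out at about 0.043, so 4 to 6 full strokes are needed. One stroke too many does no harm; two more can pass 0.0595, over-greased.
- vial: Small bottle, 27 mm across, 57 mm high, loose beside the pump. Leave alone. Origin at its underside.
- dish: Round steel screw dish, 96 mm across, 18 mm high, loose beside the pump. Leave alone.
- driver: Torque driver with a black handle, 136 mm long, 25 mm thick, lying loose. Leave alone.
- spool: Spool of solder wire with round flanges, 56 mm across, 44 mm high, standing loose on the pump's +y side. Leave alone.

How it is judged:
By the outcome, as a careful person would: the job done as asked, in the order asked, and still so for the second after the job is handed in, with the robot touching nothing.
It also fails if it takes over 64 s, if anything falls off the work surface, if the arm or the gripper's body presses on something with over 40 N, if the wrist force passes 120 N, or if a joint passes its speed limit or range.

## Working session

There is one attempt and no reset: what is moved stays moved. The work goes in short steps, each a Python script; the robot and the scene stay as the last script left them, time stands still between calls to the robot, and variables do not carry over. Pictures are saved under pics/ and viewed, at most 10 in all, crops included, and the job is handed in when it is done.

```bash
mkdir -p pics; ls; python3 - <<'E'
from station import env, viewer, search_frame, tip_of
import cv2, numpy as np
ims=[]
for c in ("scene","side"):
    p,d=viewer.read_camera(c); ims.append(p)
    cv2.imwrite(f"pics/{c}0.png",cv2.resize(p[...,::-1],(800,600),interpolation=cv2.INTER_CUBIC))
    for n in ("pump","knob_top","lock_tab","lock_pivot","pin_tip","bush_face","vial","dish","driver","spool"):
        r=tip_of(c,n)
        print(c,n,[(np.round(q["at"],3).tolist(),round(q["score"],2)) for q in r[:2]])
    i=viewer.camera_info(c); print(np.round(i["eye"],3),np.round(i["rotation"],2).tolist())
print(env.sense()["t"])
E
```

```text
pics
scene pump [([0.496, 0.325, -0.0], 0.86)]
scene knob_top [([0.499, 0.321, 0.123], 0.6)]
scene lock_tab [([0.472, 0.271, 0.093], 0.59)]
scene lock_pivot [([0.466, 0.336, 0.098], 0.51)]
scene pin_tip []
scene bush_face [([0.527, 0.344, 0.049], 0.89)]
scene vial [([0.473, 0.406, -0.001], 0.53)]
scene dish [([0.55, 0.185, 0.004], 0.58)]
scene driver [([0.458, 0.242, -0.001], 0.81)]
scene spool [([0.392, 0.382, -0.001], 0.91)]
[0.267 0.763 0.763] [[-0.88, 0.36, -0.31], [-0.47, -0.68, 0.56], [-0.01, 0.64, 0.77]]
side pump [([0.495, 0.327, -0.0], 0.66), ([0.392, 0.382, -0.001], 0.21)]
side knob_top [([0.5, 0.323, 0.123], 0.62)]
side lock_tab [([0.469, 0.264, 0.092], 0.71)]
side lock_pivot [([0.464, 0.339, 0.098], 0.78), ([0.47, 0.267, 0.093], 0.32)]
side pin_tip []
side bush_face [([0.526, 0.348, 0.047], 0.88)]
side vial [([0.466, 0.412, -0.002], 0.82), ([0.392, 0.383, -0.003], 0.67)]
side dish [([0.547, 0.183, -0.003], 0.75)]
side driver [([0.453, 0.239, 0.001], 0.53)]
side spool [([0.394, 0.385, 0.002], 0.6)]
[1.193 0.571 0.55 ] [[-0.37, -0.5, 0.78], [0.93, -0.18, 0.32], [-0.02, 0.84, 0.53]]
1.1
```

View pics/scene0.png

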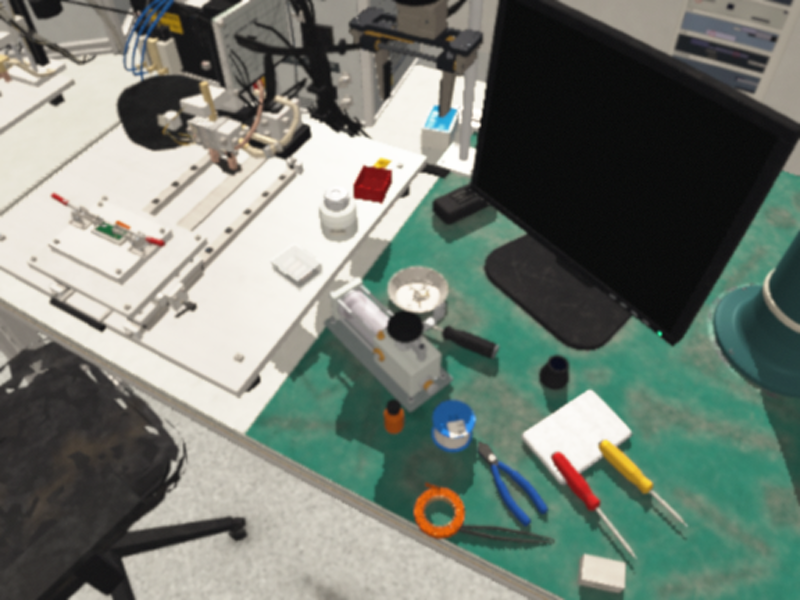

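View pics/side0.png

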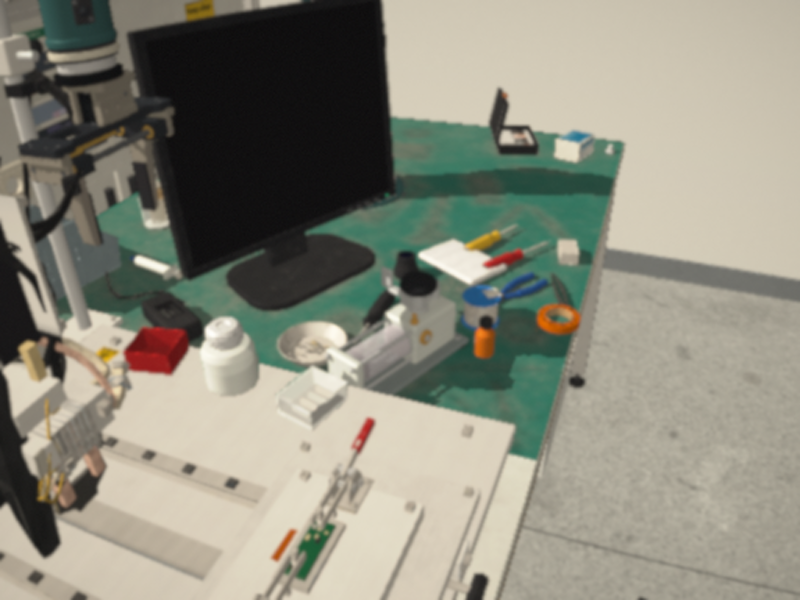

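The pump stands with its barrel pointing to world +x and the tab toward the robot. A monitor stands nearby (scene px 470–790, 0–340), so I'll locate it by depth before moving.

```bash
cat > h.py <<'E'
from station import env, effector, solver, viewer, workorder, search_frame, tip_of
import cv2, numpy as np
def cloud(c):
    s=env.sense(); p,d=viewer.read_camera(c); i=viewer.camera_info(c)
    if "eye" in i: R=np.array(i["rotation"]); e=np.array(i["eye"])
    else:
        T=np.array(i["T_tool_cam"]); R=s["tcp_rot"]@T[:3,:3]; e=s["ee_pos"]+s["tcp_rot"]@T[:3,3]
    h,w=d.shape; u,v=np.meshgrid(np.arange(w),np.arange(h))
    n=cv2.undistortPoints(np.stack([u,v],-1).reshape(-1,1,2).astype(np.float64),np.array(i["intrinsics"]),np.array(i["dist_coeffs"]))[:,0].reshape(h,w,2)
    P=np.stack([n[...,0]*d,-n[...,1]*d,-d],-1)@R.T+e
    P[d==0]=np.nan
    return p,P
E
python3 - <<'E'
from h import *
A=[cloud(c)[1].reshape(-1,3) for c in ("scene","side")]
P=np.concatenate(A)
g={}
for x in np.arange(-.2,1.0,.08):
    row=[]
    for y in np.arange(-.4,.64,.08):
        m=(P[:,0]>=x)&(P[:,0]<x+.08)&(P[:,1]>=y)&(P[:,1]<y+.08)
        row.append("  .  " if m.sum()<3 else "%5.2f"%np.nanpercentile(P[m,2],99))
    print("%5.2f"%x,*row)
p=P[(P[:,2]>.2)&(P[:,2]<.7)&(P[:,0]>0.1)&(P[:,0]<1.0)&(abs(P[:,1])<.7)]
S=viewer.read_camera("scene")
print(cloud("scene")[1][[100,20,210,120,30],[330,330,430,490,345]].round(3))
E
```

```text
-0.20   .     .     .     .     .    0.00  0.00  0.00  0.00  0.00  0.00  0.00 -0.74
-0.12   .     .     .     .     .    0.33  0.01  0.00  0.00  0.00  0.00  0.00 -0.74
-0.04  0.00  0.00  0.00  0.00   .    0.15  0.02  0.00  0.00  0.00  0.00  0.00 -0.74
 0.04  0.00  0.00  0.00  0.01  0.19  0.20  0.01  0.00  0.00  0.01  0.00  0.00 -0.74
 0.12   .     .     .     .    0.00  0.00  0.42  0.12  0.02  0.02  0.02  0.02 -0.74
 0.20  0.00  0.09   .     .     .    0.42  0.42  0.01  0.02  0.02  0.01  0.00 -0.74
 0.28  0.05  0.06  0.00   .    0.02  0.42  0.41  0.04  0.04  0.01  0.01  0.01 -0.74
 0.36  0.08  0.05  0.02  0.02  0.42  0.42  0.01  0.03  0.03  0.05  0.05  0.01   .  
 0.44  0.18  0.12  0.02  0.02  0.42  0.42  0.02  0.02  0.12  0.12  0.06  0.00   .  
 0.52  0.20  0.22  0.42  0.42  0.42  0.35  0.02  0.02  0.07  0.09  0.00  0.00   .  
 0.60  0.01  0.05  0.39  0.46  0.41  0.48  0.11  0.12  0.09  0.06  0.06  0.06 -0.74
 0.68  0.01  0.05  0.05  0.01  0.48  0.48  0.14  0.14  0.09  0.06  0.07  0.06 -0.74
 0.76  0.01  0.23  0.28  0.28  0.22  0.32  0.32  0.06  0.06  0.18  0.18  0.14 -0.22
 0.84  0.12  0.24  0.12  0.28  0.33  0.36  0.37  0.20  0.08  0.18  0.18  0.13 -0.20
 0.92   .     .     .    0.27  0.15  0.35  0.37  0.37  0.07  0.18  0.17  0.13 -0.20
[[ 0.469  0.02   0.192]
 [ 0.505 -0.013  0.366]
 [ 0.177  0.155  0.103]
 [ 0.158  0.147  0.352]
 [ 0.465  0.006  0.363]]
```

```bash
cat >> h.py <<'E'
def F(deg):
    a=np.radians(deg); c,s=np.cos(a),np.sin(a)
    return np.array([[c,s,0],[s,-c,0],[0,0,-1.]])
E
python3 - <<'E'
from h import *
print(np.round(viewer.camera_info("wrist")["T_tool_cam"],3).tolist(), env.sense()["tcp_rot"].round(2).tolist())
env.movel([.65,0.0,.33],rate=.2)
print(solver.inverse_kinematics([.5,.32,.30],F(64)))
T=np.array(viewer.camera_info("wrist")["T_tool_cam"])
R=F(64); d=R@T[:3,3]; pos=np.array([.49,.31,.33])-[d[0],d[1],0]; print(pos)
env.reach(pos,R)
effector.grasp(40)
p,P=cloud("wrist")
cv2.imwrite("pics/w1.png",cv2.resize(p[...,::-1],(800,600)))
np.save("w1.npy",P)
for n in ("pump","knob_top","lock_tab","lock_pivot","pin_tip","bush_face","spool"):
    print(n,[(np.round(q["at"],4).tolist(),round(q["score"],2)) for q in tip_of("wrist",n)[:2]])
s=env.sense();print(s["t"],s["ee_pos"],s["joint_positions"],s["wrist_force"])
E
```

```text
[[0.0, 0.966, 0.257, 0.071], [1.0, -0.0, -0.0, -0.001], [-0.0, 0.257, -0.966, -0.17], [0.0, 0.0, 0.0, 1.0]] [[0.0, 1.0, 0.0], [1.0, -0.0, -0.0], [-0.0, 0.0, -1.0]]
[-0.54613562  0.30396262 -0.10029726  1.64272771  0.03220364  1.1965147
 -1.10742666]
[0.45925283 0.24548155 0.33      ]
pump [([0.4953, 0.3253, -0.0023], 0.71)]
knob_top [([0.4968, 0.319, 0.1243], 0.62)]
lock_tab [([0.4716, 0.2688, 0.0941], 0.58)]
lock_pivot [([0.4678, 0.3375, 0.0996], 0.76)]
pin_tip []
bush_face [([0.5263, 0.3522, 0.0487], 0.74), ([0.4556, 0.2338, -0.0012], 0.71)]
spool [([0.393, 0.3877, -0.003], 0.89)]
4.9583 [0.45925955 0.24550014 0.33001249] [-0.46909673  0.15073002 -0.09680719  1.76796949  0.01542214  1.22358625
 -1.02384358] [ 0.55596458  0.28790125 -0.50587257]
```

View pics/w1.png

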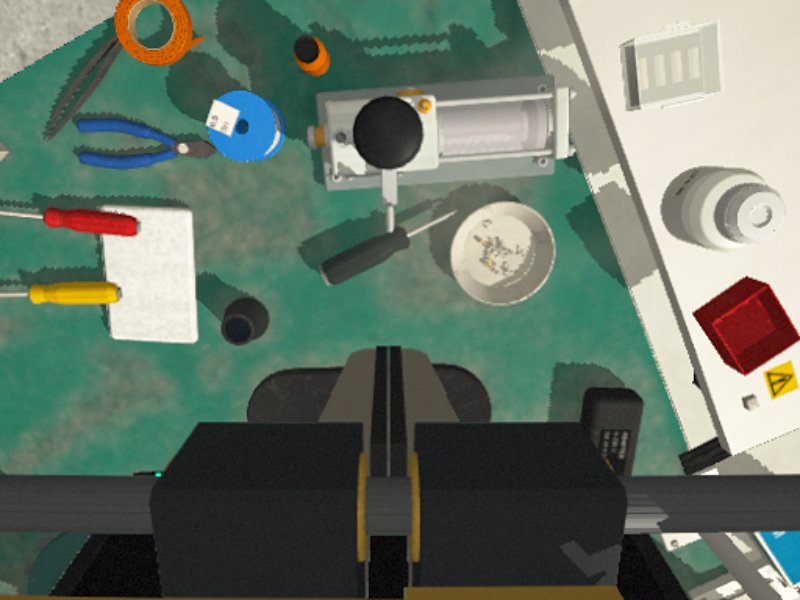

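The wrist view shows the knob at px (388,132), with the tab edge-on just below it at (390,210). The driver and dish lie lower and clear. The spool is at (245,125), left on the pump's +y side. I'll fit the axis and yaw from the depth cloud.

```bash
python3 - <<'E'
from h import *
P=np.load("w1.npy").reshape(-1,3); P=P[~np.isnan(P[:,0])]
near=np.hypot(P[:,0]-.498,P[:,1]-.32)
k=P[(near<.035)&(P[:,2]>.112)]
c,r=cv2.minEnclosingCircle(k[:,:2].astype(np.float32)); print("knob",c,r,k[:,:2].mean(0),k[:,2].max(),len(k))
t=P[(np.hypot(P[:,0]-.471,P[:,1]-.268)<.025)&(P[:,2]>.098)&(P[:,2]<.112)]
print("tab",t.mean(0),len(t),cv2.minAreaRect(t[:,:2].astype(np.float32)))
d=np.array(c)-t[:,:2].mean(0); print("yaw",np.degrees(np.arctan2(d[1],d[0])),np.hypot(*d))
b=P[(near<.19)&(P[:,2]>.055)&(P[:,2]<.078)]; print("head",len(b),cv2.minAreaRect(b[:,:2].astype(np.float32)))
b=P[(near<.19)&(P[:,2]>.009)&(P[:,2]<.0145)]; 
cy=np.radians(64); X=(b[:,:2]-c)@[np.cos(cy),np.sin(cy)]; b=b[X>.029]; print("base",len(b),np.degrees(np.arctan(np.polyfit(b[:,0],b[:,1],1)[0])))
cx,cyy=c
for a in (154,62): print(a,solver.inverse_kinematics([cx-.04,cyy-.05,.088],F(a)))
E
```

```text
knob (0.4967288374900818, 0.32260942459106445) 0.024160144850611687 [0.49659441 0.32281081] 0.12204458329207768 1519
tab [0.47168853 0.26895432 0.10619887] 86 ((0.47209614515304565, 0.26913613080978394), (0.018921157345175743, 0.0057739815674722195), 63.960140228271484)
yaw 64.98199963618676 0.059210535284833055
head 7181 ((0.5657726526260376, 0.32748445868492126), (0.11931370943784714, 0.26086148619651794), 67.06874084472656)
base 1227 -24.14250463707969
154 [-0.39336781  0.46185494 -0.25609118  1.97534478  0.17108742  0.72477982
  0.36475912]
62 [-0.52012422  0.44746499 -0.09952586  1.98386585  0.06575356  0.71326423
 -1.14835456]
```

```bash
cat >> h.py <<'E'
O=np.array([.4967,.3227]); YAW=65.
def W(x,y,z):   # pump mm -> world
    a=np.radians(YAW); c,s=np.cos(a),np.sin(a)
    return np.array([O[0]+(c*x-s*y)/1e3,O[1]+(s*x+c*y)/1e3,z/1e3])
def sweep(phi,x,y,z):  # finger centre (x,y) in the lock's phi=0 frame, carried round pivot by phi (opening, cw)
    c,s=np.cos(phi),np.sin(phi); u,v=x,y-34
    return W(c*u+s*v,34-s*u+c*v,z), F(YAW+90-np.degrees(phi))
def frc(): return np.round(env.sense()["wrist_force"],1)
E
python3 - <<'E'
from h import *
p,R=sweep(0,-60,-24,88)
env.reach(p+[0,0,.08],R); print(frc())
env.movel(p,rate=.15); print(frc())
f0=env.sense()["wrist_force"]
for phi in np.r_[0,.1,np.arange(.2,1.61,.2)]:
    env.movel(*sweep(phi,-60,-12.5,88),rate=.08)
    f=env.sense()["wrist_force"]-f0; print(round(phi,2),f.round(1))
    if np.hypot(*f[:2])>8: break
p,P=cloud("wrist"); cv2.imwrite("pics/w2.png",cv2.resize(p[...,::-1],(800,600)))
print(tip_of("wrist","lock_tab")[:1]); print(tip_of("scene","lock_tab")[:1]); viewer.read_camera("scene"); print([q["at"] for q in tip_of("scene","lock_tab")[:1]])
print(W(-32,93,96),env.sense()["t"])
E
```

```text
[0.4 1.2 0.6]
[-0.3  0.1  0.3]
0.0 [ 0.6 -0.3  0.3]
0.1 [ 0.8 -1.1  0. ]
0.2 [ 0.5 -0.7  0.5]
0.4 [ 0.8 -0.5 -0.5]
0.6 [ 0.5  0.  -0.8]
0.8 [ 0.2  0.3 -0.3]
1.0 [ 0.7 -0.5  0.3]
1.2 [ 0.6  0.4 -0.6]
1.4 [ 0.9 -0.9 -0.3]
1.6 [-0.2 -4.  -0.6]
[{'at': [0.3974, 0.3296, 0.098], 'score': 0.8}]
[{'at': [0.4711, 0.2732, 0.095], 'score': 0.7}]
[[0.3983, 0.3323, 0.0938]]
[0.39888959 0.33300165 0.096     ] 10.4833
```

View pics/w2.png

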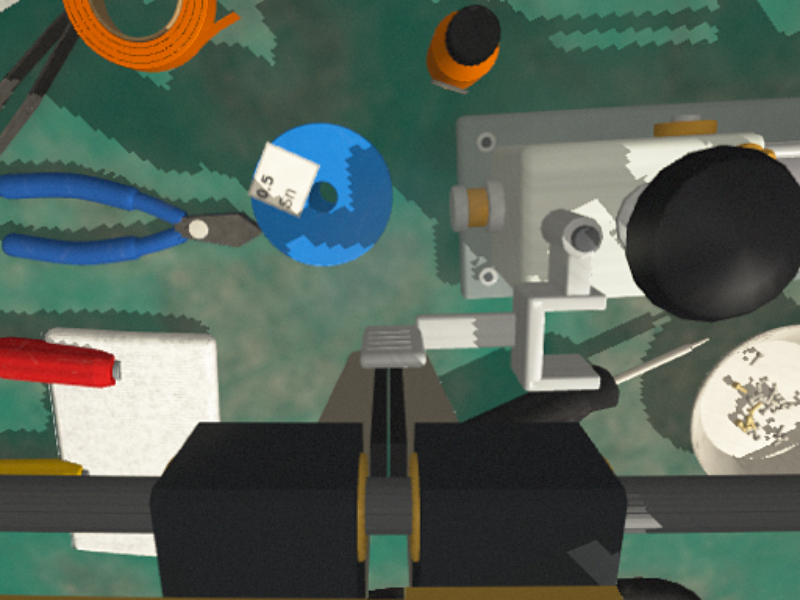

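The lock is fully out: the tab is at px (393,345), the half collar is clear of the stem, and the 4 N reading confirms the end stop. Next is the first stroke with force feedback.

```bash
cat >> h.py <<'E'
def pin():
    out=[]
    for c in ("scene","side"):
        viewer.read_camera(c)
        for n in ("pin_tip","bush_face"):
            r=tip_of(c,n); out.append((c,n)+((np.round(r[0]["at"],3).tolist(),round(r[0]["score"],2)) if r else ("-",)))
    return out
E
python3 - <<'E'
from h import *
p,R=sweep(1.6,-60,-22,88)
env.movel(p,rate=.1); env.movel(p+[0,0,.06],rate=.2)
env.movel(W(0,0,150),F(65),rate=.2); env.movel(W(0,0,128),rate=.15)
f0=env.sense()["wrist_force"][2]
for z in (120,117,110,100,98,97,96,95,94,93):
    env.movel(W(0,0,z),rate=.08); s=env.sense(); f=s["wrist_force"][2]-f0
    print(z,round(f,1),round(s["ee_pos"][2]*1e3,1))
    if f>19: break
env.movel(W(0,0,128),rate=.15); print(frc(),env.sense()["t"])
for o in pin(): print(o)
E
```

```text
120 0.8 120.8
117 5.7 117.8
110 6.4 110.9
100 10.5 101.4
98 11.5 99.8
97 12.8 98.9
96 11.4 98.0
95 12.8 97.0
94 14.2 96.1
93 13.7 95.2
[ 0.4 -0.2 -0.1] 15.0917
('scene', 'pin_tip', '-')
('scene', 'bush_face', [0.528, 0.344, 0.048], 0.94)
('side', 'pin_tip', '-')
('side', 'bush_face', [0.526, 0.351, 0.048], 0.59)
```

```bash
cat >> h.py <<'E'
def pincloud():
    a=np.radians(YAW); r=[]
    for c in ("scene","side"):
        P=cloud(c)[1].reshape(-1,3); d=P[:,:2]-O; X=d@[np.cos(a),np.sin(a)]*1e3; Y=d@[-np.sin(a),np.cos(a)]*1e3
        m=(abs(Y+20)<9)&(abs(P[:,2]-.05)<.009)&(X>30)&(X<75)
        r.append((int(m.sum()),round(X[m].max(),1) if m.any() else None,len(X[m&(X>46)])))
    return r
def stroke():
    env.movel(W(0,0,93),rate=.1); s=env.sense(); b=s["ee_pos"][2]
    env.movel(W(0,0,128),rate=.15); env.pause(.2); print("bottom",b.round(4),"F",s["wrist_force"][2].round(1),pincloud(),"t",env.sense()["t"])
E
python3 - <<'E'
from h import *
print(pincloud())
for i in range(3): stroke()
for o in pin(): print(o)
p,_=viewer.read_camera("scene"); q,_=viewer.read_camera("side")
a=cv2.resize(p[180:280,200:300,::-1],(400,400),interpolation=cv2.INTER_CUBIC); b=cv2.resize(q[150:250,210:310,::-1],(400,400),interpolation=cv2.INTER_CUBIC)
cv2.imwrite("pics/pin4.png",np.hstack([a,b]))
E
```

```text
[(31, np.float64(39.9), 0), (40, np.float64(37.8), 0)]
bottom 0.0947 F 12.8 [(32, np.float64(40.3), 0), (43, np.float64(39.1), 0)] t 16.675
bottom 0.0945 F 12.7 [(31, np.float64(41.0), 0), (42, np.float64(41.0), 0)] t 17.8583
bottom 0.0946 F 14.0 [(34, np.float64(42.4), 0), (46, np.float64(40.2), 0)] t 19.0417
('scene', 'pin_tip', '-')
('scene', 'bush_face', [0.529, 0.346, 0.049], 0.88)
('side', 'pin_tip', '-')
('side', 'bush_face', [0.528, 0.348, 0.048], 0.98)
```

View pics/pin4.png

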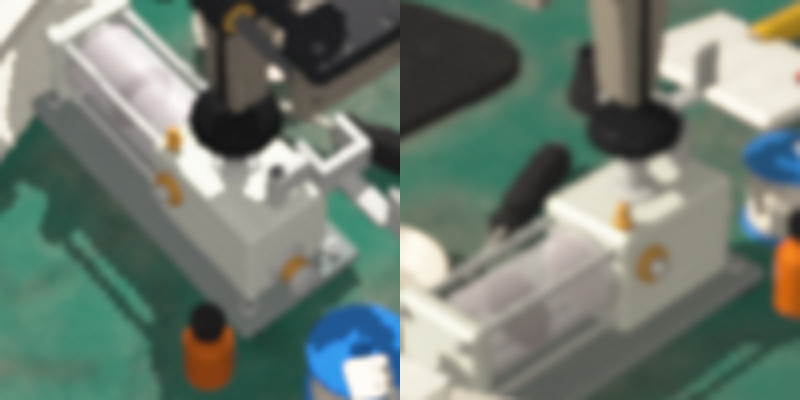

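After four strokes the pin is still in. Side view, right half: the bush at (652,263) shows only a small tip. The pump hasn't moved, so I'll pump one stroke at a time until the pin pops.

```bash
python3 - <<'E'
from h import *
for i in range(2):
    stroke(); env.pause(.3); r=pincloud(); print(r)
    if max(r[0][2],r[1][2])>3: break
for o in pin(): print(o)
p,_=viewer.read_camera("scene"); q,_=viewer.read_camera("side")
a=cv2.resize(p[180:280,200:300,::-1],(400,400),interpolation=cv2.INTER_CUBIC); b=cv2.resize(q[150:250,210:310,::-1],(400,400),interpolation=cv2.INTER_CUBIC)
cv2.imwrite("pics/pin5.png",np.hstack([a,b]))
E
```

```text
bottom 0.0948 F 12.8 [(35, np.float64(42.9), 0), (49, np.float64(41.6), 0)] t 20.625
[(35, np.float64(43.1), 0), (48, np.float64(41.4), 0)]
bottom 0.0948 F 13.6 [(69, np.float64(60.9), 32), (85, np.float64(61.1), 35)] t 22.2083
[(68, np.float64(61.4), 32), (88, np.float64(59.5), 36)]
('scene', 'pin_tip', [0.536, 0.37, 0.049], 0.61)
('scene', 'bush_face', [0.526, 0.345, 0.051], 0.97)
('side', 'pin_tip', [0.55, 0.186, -0.001], 0.73)
('side', 'bush_face', [0.524, 0.351, 0.048], 0.95)
```

View pics/pin5.png

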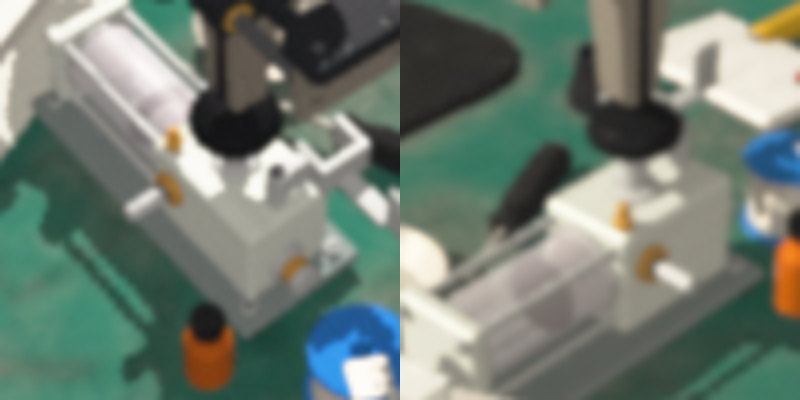

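The pin is fully out after stroke 6, with its tip about 25 mm clear of the bush. Pumping stops here, and I'll push the lock back.

```bash
python3 - <<'E'
from h import *
p,R=sweep(1.6,-60,26,88)
env.movel(W(0,0,155),rate=.2); env.movel(p+[0,0,.065],R,rate=.2); env.movel(p,rate=.15)
f0=env.sense()["wrist_force"]; print(frc())
for phi in np.r_[1.6,1.5,np.arange(1.4,-.01,-.2)]:
    env.movel(*sweep(phi,-60,12.5,88),rate=.08)
    f=env.sense()["wrist_force"]-f0; print(round(phi,2),f.round(1))
    if np.hypot(*f[:2])>9: break
for y in (12,11.5,11,10.5,10):
    if np.hypot(*f[:2])>4: break
    env.movel(*sweep(0,-60,y,88),rate=.03); f=env.sense()["wrist_force"]-f0; print(y,f.round(1))
p,R=sweep(0,-60,24,88); env.movel(p,rate=.1); env.movel(p+[0,0,.1],rate=.2)
env.movel(W(-60,-85,250),F(155),rate=.25)
p,P=cloud("wrist"); cv2.imwrite("pics/w3.png",cv2.resize(p[...,::-1],(800,600)))
P=P.reshape(-1,3)
t=P[(np.hypot(P[:,0]-.471,P[:,1]-.268)<.025)&(P[:,2]>.098)&(P[:,2]<.112)]
print("tab",t.mean(0),len(t)); print("knob",P[(np.hypot(*(P[:,:2]-O).T)<.035)&(P[:,2]>.112)].mean(0))
for n in ("lock_tab","lock_pivot","knob_top"): print(n,[np.round(q["at"],4) for q in tip_of("wrist",n)[:1]])
viewer.read_camera("scene")
for n in ("pump","vial","dish","driver","spool","lock_tab","pin_tip"): print(n,[np.round(q["at"],3) for q in tip_of("scene",n)[:1]])
print(env.sense()["t"],pincloud())
E
```

```text
[-0.1  0.7 -0.3]
1.6 [ 0.5 -0.4 -0.1]
1.5 [ 0.2 -1.6  0.7]
1.4 [-0.1 -1.  -0. ]
1.2 [ 0.6 -0.7  0.7]
1.0 [ 0.6 -0.2  0.4]
0.8 [-0.9 -0.5  0.5]
0.6 [-0.3 -0.4 -0.4]
0.4 [-0.5 -0.4  0.3]
0.2 [ 0.4 -1.3  1. ]
0.0 [ 0.2  0.1 -0.4]
12 [ 0.1 -0.7  0.1]
11.5 [-1.3 -0.8  1.3]
11 [-2.3  0.5  1.2]
10.5 [-4.4  2.6  2. ]
tab [0.47398814 0.27090918 0.1068216 ] 151
knob [0.49541958 0.32341485 0.11744042]
lock_tab [array([0.4759, 0.273 , 0.0966])]
lock_pivot [array([0.4664, 0.3376, 0.0976])]
knob_top [array([0.4975, 0.3198, 0.122 ])]
pump [array([ 0.496,  0.324, -0.002])]
vial []
dish [array([0.548, 0.185, 0.001])]
driver [array([ 0.459,  0.239, -0.001])]
spool [array([ 0.393,  0.382, -0.001])]
lock_tab [array([0.472, 0.274, 0.092])]
pin_tip []
30.95 [(69, np.float64(61.6), 31), (89, np.float64(60.2), 38)]
```

View pics/w3.png

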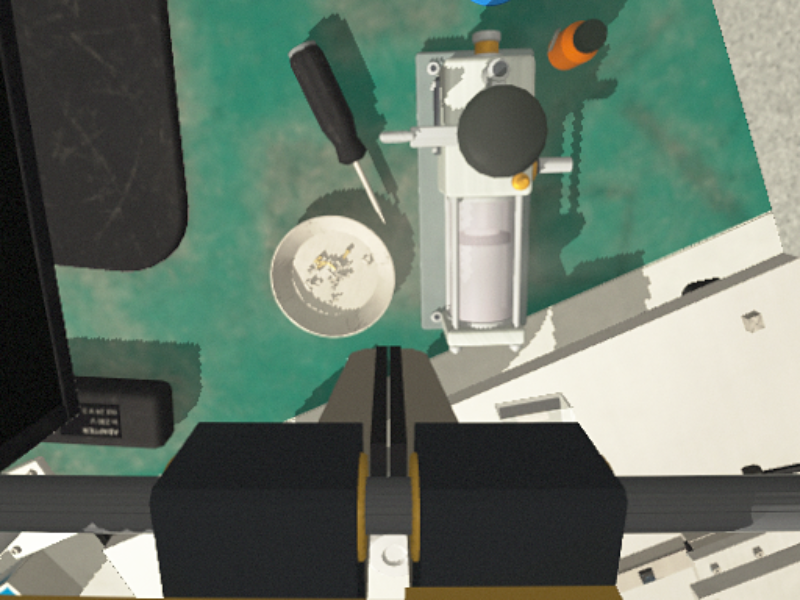

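The final wrist view shows the tab back in front of the knob at px (400,137), the lock arm square to the pump, and the pin out at (560,163). The vial, dish and driver are unmoved. The lock met its end stop at 5 N, so I'm handing in.

```bash
python3 -c "
from h import *
print(workorder.finish_job())"
```

```text
the job is handed in; nothing more can be done
None
```

The job is handed in: the lock was pushed out, six full strokes popped the indicator pin fully out, and the lock was pushed back to its end stop round the stem, with the pump and the things around it seen to be unmoved.

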